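# Open the touch-latch cupboard

### The job

Open the little blue-doored cupboard so that the pot of screws inside can be reached. The door has no handle: press it in near the silver dot until the catch lets go, take the fingers away so that the spring pushes the door ajar by itself, then go behind its free edge with a fingertip and swing it wide open, about square to the cupboard's front. Do not grip the door or anything else, and leave the things in and around the cupboard where they are.

Things in the scene. Friction and masses are not known exactly. Their poses are not given: they have to be found in the camera images.
- cupboard: Small plywood cupboard standing fixed on the table, 130 mm deep (x) with its door, 186 mm wide (y), 115 mm high, walls 10 mm. Origin: centre of its underside. Its x axis points from front to back (door front at x = -65 mm, carcass front edges at x = -47 mm), y to the door's free edge, z up. Nothing stands on it.
- door (a joint): Door angle in rad: 0 shut and latched; positive opens outwards (the free edge swings towards the cupboard's -x, counter-clockwise seen from above); range -0.03 (pressed in 5 mm at the free edge, to the stop) to 1.65. Pressing it in frees the catch for good. Let go, a damped spring takes it to about 0.5 to 0.65 rad within 1 s; beyond that light friction holds it where it is left.
- hinge_axis (a point): Point on the door's upright hinge axis, 57 mm above the table: at the right end of the door's front face as seen facing it, 93 mm to the cupboard's -y and 65 mm to its -x. Its axes are those of the cupboard and do not turn with the door.
- press_mark (a point): Centre of the silver dot (20 mm across) on the door's front, 78 mm above the table, 155 mm from the hinge axis, 30 mm from the free edge. Moves with the door. Axes: x into the door from its front, y along the door from hinge to free edge, z up. Pressing here takes 3 to 5 N and 3 to 4 mm of travel to free the catch; about 1 mm further is the stop.
- door_edge (a point): Point on the door's free edge (left as seen facing it), half-way through the panel, 78 mm above the table, 185 mm from the hinge axis. The panel is 12 mm thick, 184 mm wide, 114 mm high (3 to 117 mm above the table), blue in front, plywood behind; its front face contains the hinge axis. The point moves and turns with the door, axes as press_mark.
- screw_pot: Tin pot with screws, 65 mm across, 75 mm high, inside the cupboard; loose. Origin: centre of its underside.
- box_dowels: Small carton, 64 x 71 x 51 mm high, inside the cupboard; loose. Origin: centre of its underside.
- masking_roll: Loose roll of masking tape, 96 mm across, 24 mm high, lying to the front right. Origin: centre of its underside.
- offcut_6: Loose wood offcut 30 x 60 x 30 mm, left of the cupboard towards the back. Origin: centre of its underside.
- block_plane: Loose block plane 150 x 42 x 51 mm, right of the cupboard towards the back. Origin: centre of its underside.

How it is judged:
By the outcome, as a careful person would: the job done as asked, in the order asked, and still so for the second after the job is handed in, with the robot touching nothing.
It also fails if it takes over 48 s, if anything falls off the work surface, if the arm or the gripper's body presses on something with over 40 N, if the wrist force passes 120 N, or if a joint passes its speed limit or range.

### The arm

A 6-joint arm with a two-finger parallel gripper is mounted at the origin on a cart in front of the work surface, level with it; the furniture and walls round the work are solid. World frame = base frame: x ahead of the robot, y to its left, z up, the work surface at z = 0. Lengths are in m, angles in rad, forces in N, time in s.
With the tool pointing down it reaches from about 0.325 to 0.775 m from the base axis. Payload 5.5 kg.
Tool frame: the origin (TCP) lies at the very end of the fingers, on their centre line; the grasp point (between the pads) lies 19 mm behind it (arm.grasp_offset is the distance from the TCP to the grasp point, in m); z points along the fingers, y is the line along which they close (so a half turn about z gives the same grasp; the last joint's range is limited). The gripper opens to 85 mm and grips with 20 to 120 N. Pads are 22 mm wide; open, the fingers measure 114 mm over their backs; the gripper's body (76 mm by 85 mm) begins 54 mm behind the grasp point. The pads swing forward as they close: fully open they stand 13 mm farther back than shut.
Start: joints at [-1.157, 0.091, 1.231, -0, 1.82, -0.057], TCP at [0.272, -0.535, 0.231] pointing down, gripper open.
Joint ranges: [-2.87, 2.87], [-0.86, 2.18], [0.17, 2.46], [-1.51, 4.65], [0.06, 2.69], [-2.65, 2.65]. Speed limits (rad/s): [2.57, 2.57, 3.01, 3.14, 3.14, 3.14].

### API

Orientations are given as [roll, pitch, yaw] about the fixed x, y, z axes, in that order (R = Rz(yaw) Ry(pitch) Rx(roll)).
In Python, from bench import monitor, cams, ticket, arm gives the robot as it stands.
- The arm moves only by the shell command python3 -m handwheel 'ROWS' [FORCE]. ROWS is a JSON object of lists of equal length, an entry for each row: "fingers": the opening, from -1 (shut) to 1 (fully open), so that 0 is half open; "offset": the shift along the world's x, y, z in units of 0.4 m (1.0 is 0.4 m), a list of three; "turn": the turn about the world's z in units of 0.12 rad (1.0 is 0.12 rad). In form: {"fingers": [fingers, ...], "offset": [[x, y, z], ...], "turn": [turn, ...]}. A call has exactly 10 rows; each row shifts and turns the commanded pose from where the row before left it; what a row does not reach is not made up. A row lasts 1/10 s, in which the tool goes at most 50 mm and 8.59 degrees, less where a joint would pass 70% of its speed; a pose out of reach is approached as far as the arm can. A call with a number of a shift or a turn outside -1 to 1 is refused whole. A call with a gripper value outside its range is refused whole. The fingers move at their own pace and stop on an object; FORCE is the grip in N (left out, the last holds). Time passes only in rows, so rows that do not move let the fingers close, or fill a call up. It gives the time, the measured TCP pose, the force, the opening and the grip force at its end, in the units of the state.
- monitor.state(): the state, without advancing time (a new reading comes with each control period).
- cams.snapshot(name): name is "scene" or "top" or "wrist"; returns a dict with "pixels" (384x512x3 uint8, red, green, blue), "fx", "fy", "cx", "cy" (pixels), "R" (3x3) and "t" (3): a world point X has camera coordinates R X + t. Camera axes: x right, y down, z forward; pixel columns grow to the right and rows downward; lengths in m; the calibration is good to about 2 mm. A picture is of the moment at which its call begins. There is no depth.
- ticket.sign_off(): hands the job in; it is judged then, once.
The state is a dict: "t": time; "joints": joint angles; "joint_vel": joint speeds; "effort": joint torques, N m; "tcp_pos": TCP position; "ee_rot": TCP orientation; "ft_force": force on the tool from outside, world axes, zero at the start; "wrist_torque": the same for the moment, N m; "width": finger opening in m; "grasp_force": force on a finger pad.
Only numpy, scipy, OpenCV 4.12 (cv2) and the standard library are available. Lean on these libraries where they do the work, as an engineer would, in place of code of your own. Each camera call takes 0.05 s, during which the arm holds its last target. There are 200 camera calls.

## Working session

There is one attempt and no reset: what is moved stays moved. The work goes in short steps, Python scripts to look and compute and a shell command to move; the robot and the scene stay as the last step left them, time stands still between calls to the robot, and variables do not carry over. Pictures are saved under pics/ and viewed, at most 10 in all, crops included, and the job is handed in when it is done.

```bash
mkdir -p pics; python3 - <<'E'
from bench import monitor,cams
import cv2,numpy as np
for n in("scene","top"):
    s=cams.snapshot(n); cv2.imwrite(f"pics/{n}0.png",s["pixels"][:,:,::-1]); print(n,s["fx"],s["cx"],s["cy"],np.round(s["R"],3).tolist(),np.round(s["t"],3).tolist())
print(monitor.state())
E
```

```text
scene 462.47351745800034 249.26103391472614 184.27017735069165 [[-0.575, -0.818, -0.001], [-0.55, 0.387, -0.74], [0.606, -0.425, -0.672]] [0.433, 0.35, 1.26]
top 355.68987332043883 257.79574508554214 187.83800714370707 [[0.012, -1.0, 0.012], [-0.993, -0.014, -0.117], [0.117, -0.01, -0.993]] [0.084, 0.582, 0.958]
{'t': 0.1, 'joints': array([-1.15668837e+00,  9.18153366e-02,  1.23178918e+00,  2.26473964e-05,
        1.81976314e+00, -5.67141489e-02]), 'joint_vel': array([-0.00033815, -0.00273468, -0.00152619, -0.00060698,  0.00103593,
       -0.00101543]), 'effort': array([ 3.80641257e-03, -4.60218179e+01, -4.19218075e+01, -1.88961013e-05,
        1.06409981e-02, -6.71571087e-06]), 'tcp_pos': array([ 0.27207053, -0.53449465,  0.2302315 ]), 'ee_rot': array([-3.13982175e+00, -1.22537657e-04,  4.70827560e-01]), 'ft_force': array([0.10765994, 0.04218343, 0.68558105]), 'wrist_torque': array([ 0.03138906, -0.04858066,  0.01394059]), 'grasp_force': 0.0, 'width': 0.08547307246204054}
```

View pics/scene0.png

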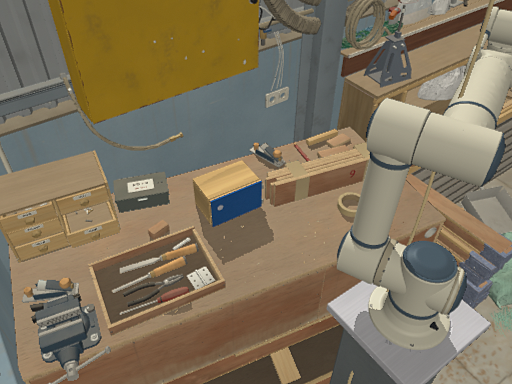

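View pics/top0.png

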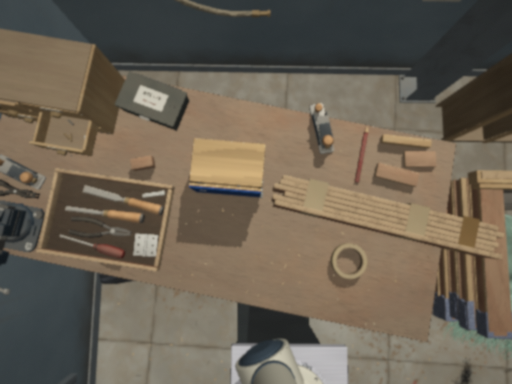

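The scene view shows the blue door at about (237,200) with the silver dot near (222,211). In the top view the cupboard covers cols 190–265, rows 139–195, with the door facing the robot.

```bash
cat > h.py <<'E'
import cv2,numpy as np
from bench import cams,monitor
def snap(n):
    s=cams.snapshot(n); return s,cv2.cvtColor(s["pixels"],cv2.COLOR_RGB2HSV)
def ray(s,u,v,z):
    R=np.array(s["R"]);t=np.array(s["t"]);c=-R.T@t
    d=R.T@[(u-s["cx"])/s["fx"],(v-s["cy"])/s["fy"],1]
    return c+d*(z-c[2])/d[2]
def proj(s,X):
    p=np.array(s["R"])@X+s["t"]; return [s["fx"]*p[0]/p[2]+s["cx"],s["fy"]*p[1]/p[2]+s["cy"]]
def blue(h,box,s=150,v=50):
    m=cv2.inRange(h,(100,s,v),(125,255,255)); k=np.zeros_like(m); x0,y0,x1,y1=box
    k[y0:y1,x0:x1]=m[y0:y1,x0:x1]
    return max(cv2.findContours(k,cv2.RETR_EXTERNAL,cv2.CHAIN_APPROX_NONE)[0],key=cv2.contourArea)
E
python3 - <<'E'
from h import *
s,h=snap("scene"); c=blue(h,(180,150,290,240))
q=cv2.approxPolyDP(cv2.convexHull(c),4,True)[:,0]; print(q.tolist(),cv2.contourArea(c))
for u,v in q: print(u,v,ray(s,u,v,.117).round(3),ray(s,u,v,.003).round(3))
x,y,w,hh=cv2.boundingRect(c); g=h[y:y+hh,x:x+w]
m=np.zeros(h.shape[:2],np.uint8); cv2.drawContours(m,[cv2.convexHull(c)],-1,255,-1); m=cv2.erode(m,np.ones((7,7)))
d=(m>0)&(h[...,1]<110); vv,uu=np.nonzero(d); print("dot",uu.mean(),vv.mean(),len(uu),ray(s,uu.mean(),vv.mean(),.078))
s,h=snap("top"); c=blue(h,(180,170,280,205),100,30)
q=cv2.boxPoints(cv2.minAreaRect(c));print(q.tolist())
for u,v in q: print(ray(s,u,v,.117).round(3))
E
```

```text
[[260, 181], [259, 206], [213, 225], [211, 201]] 1173.0
260 181 [0.563 0.091 0.117] [0.665 0.015 0.003]
259 206 [0.473 0.16  0.117] [0.565 0.092 0.003]
213 225 [0.487 0.315 0.117] [0.58  0.265 0.003]
211 201 [0.576 0.268 0.117] [0.679 0.212 0.003]
dot 219.75 207.17857142857142 28 [0.57137871 0.24076531 0.078     ]
[[189.7379608154297, 190.14483642578125], [190.0758819580078, 186.08966064453125], [259.1793212890625, 191.84829711914062], [258.8414306640625, 195.90347290039062]]
[0.563 0.266 0.117]
[0.574 0.265 0.117]
[0.561 0.089 0.117]
[0.551 0.09  0.117]
```

```bash
python3 -m handwheel '{"fingers":[-1,-1,-1,-1,-1,-1,-1,-1,-1,-1],"offset":[[0.03,0.0975,0],[0.03,0.0975,0],[0.03,0.0975,0],[0.03,0.0975,0],[0.03,0.0975,0],[0.03,0.0975,0],[0.03,0.0975,0],[0.03,0.0975,0],[0.03,0.0975,0],[0.03,0.0975,0]],"turn":[-0.225,-0.225,-0.225,-0.225,-0.225,-0.225,-0.225,-0.225,-0.225,-0.225]}' 
python3 -m handwheel '{"fingers":[-1,-1,-1,-1,-1,-1,-1,-1,-1,-1],"offset":[[0.03,0.0975,0],[0.03,0.0975,0],[0.03,0.0975,0],[0.03,0.0975,0],[0.03,0.0975,0],[0.03,0.0975,0],[0.03,0.0975,0],[0.03,0.0975,0],[0.03,0.0975,0],[0,0,0]],"turn":[-0.225,-0.225,-0.225,-0.225,-0.225,-0.225,-0.225,-0.225,-0.225,-0.225]}' 
python3 - <<'E'
from h import *
s,h=snap("wrist"); cv2.imwrite("pics/w1.png",s["pixels"][:,:,::-1]); st=monitor.state(); print(st["tcp_pos"],st["ee_rot"],st["joints"],st["ft_force"])
E
```

```text
t: 1.2
tcp_pos: [0.3922, -0.1431, 0.2313]
ee_rot: [3.141, -0.0, 0.199]
ft_force: [0.9, -0.0, -0.2]
width: 0.0001
grasp_force: 0.0
t: 2.2
tcp_pos: [0.5002, 0.2103, 0.2296]
ee_rot: [-3.141, 0.002, -0.066]
ft_force: [-0.3, -1.1, -0.1]
width: -0.0002
grasp_force: 0.0
[0.49999093 0.20820224 0.22999021] [ 3.14085167e+00  2.13314961e-03 -6.83303944e-02] [ 3.31663383e-01 -6.44740332e-02  1.38991286e+00  1.52846832e-04
  1.81840713e+00  1.97082661e+00] [-0.72008497 -0.93482876  0.12678349]
```

View pics/w1.png

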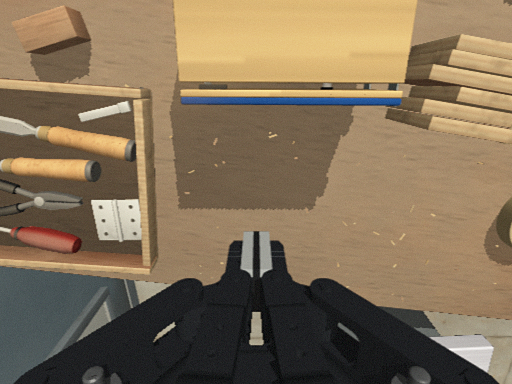

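The wrist view shows the door's top edge as a blue strip from (181,100) to (400,100), almost parallel to the image, and the shut fingertips at (257,235).

```bash
python3 - <<'E'
from h import *
s,h=snap("wrist"); c=blue(h,(150,80,430,115),120,50)[:,0]
print(c.min(0),c.max(0))
for u in (185,290,395):
    v=c[abs(c[:,0]-u)<2][:,1]; print(u,v.min(),v.max(),ray(s,u,v.min()-.5,.117).round(4),ray(s,u,v.max()+.5,.117).round(4))
for u in (c[:,0].min()-.5,c[:,0].max()+.5): print(ray(s,u,97,.117).round(4))
print("tip",ray(s,257,235,.23),monitor.state()["tcp_pos"])
E
```

```text
[179  98] [397 104]
185 98 102 [0.5772 0.2616 0.117 ] [0.5732 0.2622 0.117 ]
290 98 104 [0.5712 0.1747 0.117 ] [0.5656 0.1749 0.117 ]
395 98 104 [0.5652 0.0878 0.117 ] [0.5595 0.0873 0.117 ]
[0.5779 0.267  0.117 ]
[0.5654 0.0857 0.117 ]
tip [0.5066011  0.20707509 0.23      ] [0.49995336 0.20691631 0.23048579]
```

```bash
python3 -m handwheel '{"fingers":[-1,-1,-1,-1,-1,-1,-1,-1,-1,-1],"offset":[[0,0.0155,-0.08],[0,0.0155,-0.08],[0,0.0155,-0.08],[0,0.0155,-0.08],[0,0.0155,-0.08],[0.02,0,0],[0.02,0,0],[0.02,0,0],[0.02,0,0],[0.01,0,0]],"turn":[0,0,0,0,0,0,0,0,0,0]}' 
python3 -m handwheel '{"fingers":[-1,-1,-1,-1,-1,-1,-1,-1,-1,-1],"offset":[[0.005,0,0],[0.005,0,0],[0.005,0,0],[0.005,0,0],[0.005,0,0],[0.005,0,0],[0.005,0,0],[0,0,0],[0,0,0],[0,0,0]],"turn":[0,0,0,0,0,0,0,0,0,0]}'
```

```text
t: 3.3
tcp_pos: [0.538, 0.2371, 0.0731]
ee_rot: [-3.14, -0.003, -0.07]
ft_force: [-0.2, -0.7, 0.4]
width: -0.0001
grasp_force: 0.0
t: 4.3
tcp_pos: [0.5501, 0.2373, 0.0713]
ee_rot: [3.142, 0.0, -0.069]
ft_force: [-0.5, -0.5, 0.6]
width: 0.0005
grasp_force: 0.0
```

```bash
python3 -m handwheel '{"fingers":[-1,-1,-1,-1,-1,-1,-1,-1,-1,-1],"offset":[[0.003,0,0],[0.003,0,0],[0.003,0,0],[0.003,0,0],[0.003,0,0],[0.003,0,0],[0.003,0,0],[0.003,0,0],[0,0,0],[0,0,0]],"turn":[0,0,0,0,0,0,0,0,0,0]}'
```

```text
t: 5.3
tcp_pos: [0.5599, 0.2373, 0.0711]
ee_rot: [-3.142, -0.0, -0.069]
ft_force: [-2.4, -0.9, 0.5]
width: 0.0001
grasp_force: 0.0
```

```bash
python3 -m handwheel '{"fingers":[-1,-1,-1,-1,-1,-1,-1,-1,-1,-1],"offset":[[0.003,0,0],[0.0025,0,0],[0,0,0],[0,0,0],[0,0,0],[0,0,0],[0,0,0],[0,0,0],[0,0,0],[0,0,0]],"turn":[0,0,0,0,0,0,0,0,0,0]}'
```

```text
t: 6.3
tcp_pos: [0.5606, 0.2372, 0.0711]
ee_rot: [3.141, 0.003, -0.069]
ft_force: [-9.1, -1.1, 2.9]
width: 0.0002
grasp_force: 0.0
```

```bash
python3 -m handwheel '{"fingers":[-1,-1,-1,-1,-1,-1,-1,-1,-1,-1],"offset":[[-0.1,0,0],[-0.1,0,0],[-0.1,0,0],[-0.1,0,0],[0,0,0],[0,0,0],[0,0,0],[0,0,0],[0,0,0],[0,0,0]],"turn":[0,0,0,0,0,0,0,0,0,0]}'
python3 - <<'E'
from h import *
s,h=snap("top"); a=s["pixels"][130:270,150:300]; b=cv2.resize(a,None,fx=3,fy=3)
s,h=snap("scene"); c=cv2.resize(s["pixels"][130:250,170:310],None,fx=3,fy=3)
cv2.imwrite("pics/t2.png",np.hstack([b[:360,:380],c[:,:420]])[:,:,::-1])
E
```

```text
t: 7.3
tcp_pos: [0.4025, 0.2372, 0.0711]
ee_rot: [3.141, 0.0, -0.07]
ft_force: [-0.0, 0.8, -0.4]
width: -0.0001
grasp_force: 0.0
```

View pics/t2.png

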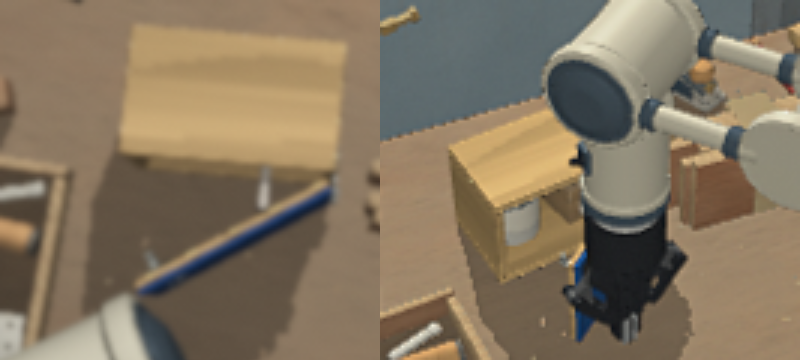

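The door has sprung ajar. In the top crop it runs from (333,200) at the hinge to (140,290) at the free edge, and the pot is visible inside.

```bash
python3 - <<'E'
from h import *
s,h=snap("top")
e=ray(s,150+140/3,130+288/3,.117);b=ray(s,150+137/3,130+272/3,.117);g=ray(s,150+330/3,130+200/3,.117)
print(e,b,g,np.arctan2(-(e-g)[0],(e-g)[1])+.07)
H=np.array([.562,.085])
for th in(.5,.6,.65):
    a=np.pi/2-.07+th; print(th,(H+.185*np.array([np.cos(a),np.sin(a)])).round(3))
s,h=snap("wrist"); cv2.imwrite("pics/w3.png",s["pixels"][:,:,::-1])
E
```

```text
[0.47280373 0.24513606 0.117     ] [0.48612073 0.24807921 0.117     ] [0.54894156 0.08679015 0.117     ] 0.5181962229428343
0.5 [0.485 0.253]
0.6 [0.468 0.245]
0.65 [0.461 0.24 ]
```

View pics/w3.png

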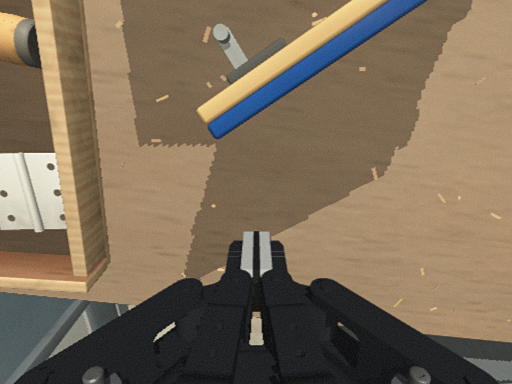

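The wrist view shows the door's free end: front corner (213,138), back corner (198,113). A catch tab with a rod on the back face sits near (235,55), so the fingertip needs to stay clear of it.

```bash
python3 - <<'E'
from h import *
s,h=snap("wrist")
for u,v in((213,138),(198,113),(424,0)): print(ray(s,u,v,.117).round(3))
for z in(.03,.06,.1): print(z,[ray(s,u,v,z).round(3)[:2].tolist() for u,v in((232,78),(283,42),(222,32),(240,65))])
print(monitor.state()["tcp_pos"])
E
```

```text
[0.47  0.247 0.117]
[0.478 0.25  0.117]
[0.505 0.182 0.117]
0.03 [[0.49, 0.245], [0.507, 0.214], [0.515, 0.248], [0.497, 0.24]]
0.06 [[0.49, 0.243], [0.504, 0.217], [0.51, 0.245], [0.495, 0.238]]
0.1 [[0.489, 0.24], [0.499, 0.221], [0.504, 0.242], [0.493, 0.236]]
[0.40202662 0.23722956 0.07117882]
```

```bash
python3 -m handwheel '{"fingers":[-1,-1,-1,-1,-1,-1,-1,-1,-1,-1],"offset":[[0,0,0.0667],[0,0,0.0667],[0,0,0.0667],[0.061,0.0173,0],[0.061,0.0173,0],[0.061,0.0173,0],[0.061,0.0173,0],[0,0,0],[0,0,0],[0,0,0]],"turn":[0.5,0.5,0.5,0.5,0.5,0.5,0.5,0.5,0.5,0.33]}'
python3 - <<'E'
from h import *
s,h=snap("wrist"); cv2.imwrite("pics/w4.png",s["pixels"][:,:,::-1])
E
```

```text
t: 8.55
tcp_pos: [0.4997, 0.2649, 0.1509]
ee_rot: [-3.142, 0.001, 0.513]
ft_force: [0.0, -0.2, 0.4]
width: 0.0003
grasp_force: 0.0
```

View pics/w4.png

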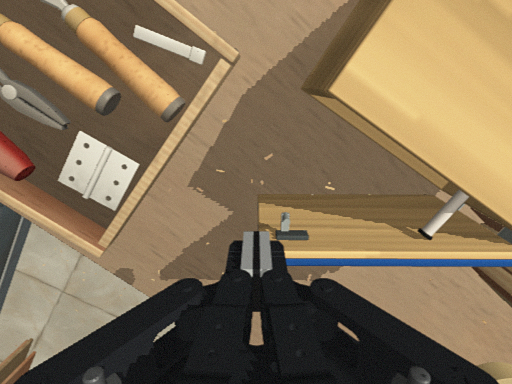

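The fingertip sits above and behind the door, parallel to it. The free edge is in line with the finger centre (col 258), and the catch tab lies to the right at cols 275–308, clear. Next I work out the arc.

```bash
python3 -m handwheel '{"fingers":[-1,-1,-1,-1,-1,-1,-1,-1,-1,-1],"offset":[[0,0,-0.0475],[0,0,-0.0475],[0,0,-0.0475],[0,0,-0.0475],[-0.005,-0.003,0],[-0.005,-0.003,0],[-0.005,-0.003,0],[-0.005,-0.003,0],[-0.005,-0.003,0],[0,0,0]],"turn":[0,0,0,0,0,0,0,0,0,0]}'
python3 - <<'E'
from h import *
p=monitor.state()["tcp_pos"][:2]
H=np.array([.560,.0855]);P=[]
for th in np.arange(.58,1.60,.1):
    a=np.pi/2-.07+th;d=np.array([np.cos(a),np.sin(a)]);P.append(H+.187*d+.023*np.array([d[1],-d[0]]))
P=np.array(P);print(p,P[0],P[-1]);print((np.diff(P,axis=0)/.4).round(4).tolist())
E
```

```text
t: 9.6
tcp_pos: [0.4896, 0.2589, 0.076]
ee_rot: [3.142, -0.001, 0.51]
ft_force: [-0.6, 0.4, -1.1]
width: -0.0
grasp_force: 0.0
[0.48958794 0.25892629] [0.48878398 0.2599313 ] [0.37474294 0.11981942]
[[-0.0426, -0.02], [-0.0404, -0.0241], [-0.0378, -0.028], [-0.0348, -0.0317], [-0.0315, -0.035], [-0.0279, -0.038], [-0.0239, -0.0405], [-0.0198, -0.0427], [-0.0154, -0.0445], [-0.0109, -0.0458]]
```

```bash
python3 -m handwheel '{"fingers":[-1,-1,-1,-1,-1,-1,-1,-1,-1,-1],"offset":[[-0.0213,-0.01,0],[-0.0213,-0.01,0],[-0.0202,-0.012,0],[-0.0202,-0.012,0],[-0.0189,-0.014,0],[-0.0189,-0.014,0],[-0.0174,-0.0158,0],[-0.0174,-0.0158,0],[-0.0158,-0.0175,0],[-0.0158,-0.0175,0]],"turn":[0.417,0.417,0.417,0.417,0.417,0.417,0.417,0.417,0.417,0.417]}'
python3 - <<'E'
from h import *
s,h=snap("wrist"); cv2.imwrite("pics/w5.png",s["pixels"][:,:,::-1])
E
```

```text
t: 10.6
tcp_pos: [0.4146, 0.2034, 0.0757]
ee_rot: [3.141, -0.001, 1.013]
ft_force: [-0.0, -0.1, 0.6]
width: -0.0
grasp_force: 0.0
```

View pics/w5.png

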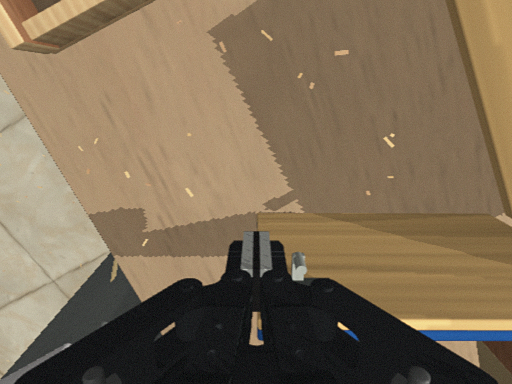

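The door has followed, still parallel to the tool, with its free end in line with the fingertips (col 258). I'm continuing the arc.

```bash
python3 -m handwheel '{"fingers":[-1,-1,-1,-1,-1,-1,-1,-1,-1,-1],"offset":[[-0.014,-0.019,0],[-0.014,-0.019,0],[-0.012,-0.0203,0],[-0.012,-0.0203,0],[-0.0099,-0.0214,0],[-0.0099,-0.0214,0],[-0.0077,-0.0223,0],[-0.0077,-0.0223,0],[-0.0055,-0.0229,0],[0,0,0]],"turn":[0.417,0.417,0.417,0.417,0.417,0.417,0.417,0.417,0.417,0]}'
python3 - <<'E'
from h import *
s,h=snap("wrist"); cv2.imwrite("pics/w6.png",s["pixels"][:,:,::-1])
E
```

```text
t: 11.65
tcp_pos: [0.3778, 0.1274, 0.0756]
ee_rot: [3.141, -0.0, 1.46]
ft_force: [0.3, 0.8, 0.1]
width: -0.0
grasp_force: 0.0
```

View pics/w6.png

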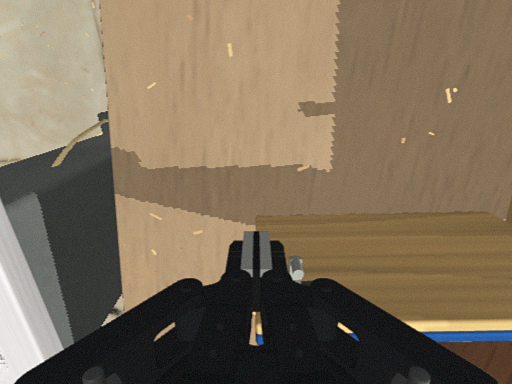

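The door is nearly square. I'm backing the fingertip away from the panel (+y), then going up and clear.

```bash
python3 -m handwheel '{"fingers":[-1,-1,-1,-1,-1,-1,-1,-1,-1,-1],"offset":[[0,0.03,0],[0,0.06,0],[0,0.06,0],[0,0,0.08],[0,0,0.08],[0,0,0.08],[0,0,0.08],[0,0,0.08],[0,0,0],[0,0,0]],"turn":[0,0,0,0,0,0,0,0,0,0]}'
python3 -m handwheel '{"fingers":[-1,-1,-1,-1,-1,-1,-1,-1,-1,-1],"offset":[[0,0.08,0],[0,0.08,0],[0,0.08,0],[0,0.08,0],[0,0.08,0],[0,0,0],[0,0,0],[0,0,0],[0,0,0],[0,0,0]],"turn":[0,0,0,0,0,0,0,0,0,0]}'
python3 - <<'E'
from h import *
s,h=snap("top"); a=cv2.resize(s["pixels"][120:280,100:400],None,fx=2.6,fy=2.6)
cv2.imwrite("pics/t7.png",a[:,:,::-1])
c=blue(h,(200,185,290,270),90,30)
r=cv2.minAreaRect(c);q=cv2.boxPoints(r)
P=np.array([ray(s,u,v,.117)[:2] for u,v in q]); print(q.round(1).tolist(),P.round(3).tolist())
e=max(((P[i]-P[(i+1)%4]) for i in range(4)),key=np.linalg.norm); e=e*(-np.sign(e[0])); print("theta",np.arctan2(e[1],e[0])-np.pi/2+.07,np.linalg.norm(e))
E
```

```text
t: 12.7
tcp_pos: [0.3779, 0.1891, 0.2359]
ee_rot: [3.14, -0.001, 1.461]
ft_force: [-0.1, 0.3, -1.1]
width: 0.0001
grasp_force: 0.0
t: 13.7
tcp_pos: [0.3778, 0.3472, 0.2356]
ee_rot: [3.141, -0.0, 1.46]
ft_force: [0.3, -1.4, 0.2]
width: -0.0003
grasp_force: 0.0
[[255.0, 243.0], [255.0, 243.0], [255.0, 243.0], [255.0, 243.0]] [[0.432, 0.098], [0.432, 0.098], [0.432, 0.098], [0.432, 0.098]]
theta -4.642388980384689 0.0
```

View pics/t7.png

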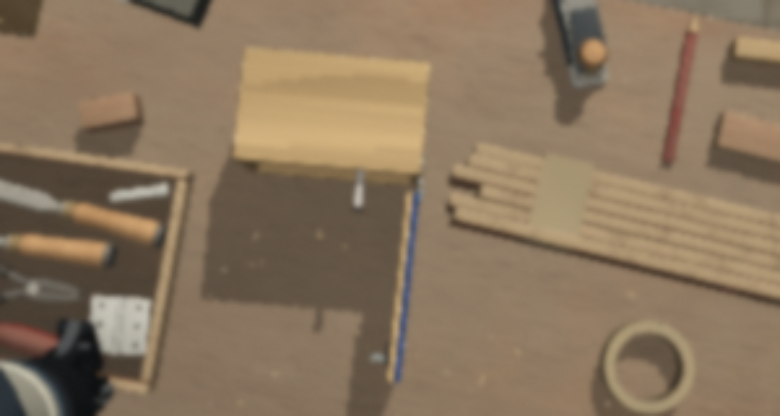

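The top view shows the door from (419,190) to (399,380), about 89° to the cupboard's front edge. The neighbouring objects are where they were and the arm is clear.

```bash
python3 -c "
from bench import ticket
print(ticket.sign_off())"
```

```text
the job is handed in; nothing more can be done
None
```

The cupboard door was pressed free, sprang ajar by itself and was swung open to about 89° to the cupboard's front; the arm is clear, nothing else was visibly moved, and the job was handed in at about 14 s.

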